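# Clamp a bonded brew ring in the bench screw press

### The arm

A 6-joint arm with a two-finger parallel gripper is mounted at the origin on a cart in front of the work surface, level with it; the furniture and walls round the work are solid. World frame = base frame: x ahead of the robot, y to its left, z up, the work surface at z = 0. Lengths are in m, angles in rad, forces in N, time in s.
With the tool pointing down it reaches from about 0.425 to 1.125 m from the base axis. Payload 14.9 kg.
Tool frame: the origin (TCP) lies between the finger pads; the fingertips stand 8 mm ahead of it and the grasp point (between the pads) lies 11 mm behind it (tcp_to_tips is the z of the fingertips in the tool frame, in m); z points along the fingers, y is the line along which they close (so a half turn about z gives the same grasp; the last joint's range is limited). The gripper opens to 91 mm and grips with 3 to 60 N. Pads are 32 mm wide; open, the fingers measure 118 mm over their backs; the gripper's body (76 mm by 178 mm) begins 60 mm behind the grasp point.
Start: joints at [-1.265, 0.379, 1.734, -0, 1.028, -0.033], TCP at [0.233, -0.66, 0.222] pointing down, gripper open.
Joint ranges: [-2.77, 2.77], [-0.74, 2.19], [0, 2.66], [-1.06, 4.2], [0.31, 2.87], [-3.08, 3.08]. Speed limits (rad/s): [1.89, 1.89, 2.39, 3.14, 3.14, 3.14].

### API

Orientations are given as a 3x3 rotation matrix whose columns are the frame's x, y, z axes.
In Python, from station import * gives the robot as it stands.
- The arm moves only by the tool step_arm, never from a script. Its argument "plan" is text: rows parted by semicolons, each of 4 numbers parted by spaces: the shift along the world's x, y, z in mm, then the turn about the world's z in rad. A call has 1 to 12 rows; each row is the pose to reach, as a shift and turn from the pose commanded when the call began; what a row does not reach only later rows make up. A row lasts 1/12 s, in which the tool goes at most 41.7 mm and 7.16 degrees, less where a joint would pass 70% of its speed; a pose out of reach is approached as far as the arm can. A call with a gripper value outside its range is refused whole. "jaw" is the closure, from 0 (fully open) to 1 (shut), set as the call begins (left out, the last holds). The fingers move at their own pace and stop on an object; the grip force is fixed at half the most. Time passes only in rows, so rows that repeat a pose let the fingers close. It gives the time, the measured TCP pose, the force, the opening and the grip force at its end, in the units of the state.
- observe(): the state, without advancing time (a new reading comes with each control period).
- grab_frame(name): name is "side" or "top" or "wrist"; returns a dict with "img" (480x640x3 uint8, red, green, blue), "K" (3x3 intrinsics, pixels), "k1" (the pictures are not rectified: a ray, as slopes to the right and down, at radius r is drawn at 1 + k1 r^2 times it, then the intrinsics apply), "origin" and "attitude" of the camera in the world. Camera axes: x right, y down, z forward; pixel columns grow to the right and rows downward; lengths in m; the calibration is good to about 2 mm. A picture is of the moment at which its call begins. There is no depth.
- job_done(): hands the job in; it is judged then, once.
The state is a dict: "time": time; "joint_positions": joint angles; "joint_vel": joint speeds; "joint_efforts": joint torques, N m; "tool_pos": TCP position; "tool_rot": TCP orientation; "force": force on the tool from outside, world axes, zero at the start; "torque": the same for the moment, N m; "width": finger opening in m; "grip_force": force on a finger pad.
Only numpy, scipy, OpenCV 4.12 (cv2) and the standard library are available. Lean on these libraries where they do the work, as an engineer would, in place of code of your own. Each camera call takes 0.05 s, during which the arm holds its last target. There are 200 camera calls.

### The job

Slide the loading tray fully home so that the brew ring sits under the screw press, then wind the crank clockwise until the pressing foot just touches the ring and give it one further quarter turn, no more, so that the new seal is clamped while its glue sets. Leave the press wound down on the ring, let go of it, and do not disturb the small parts lying about.

Things in the scene. Friction and masses are not known exactly. Their poses are not given: they have to be found in the camera images.
- press: green bench screw press, fixed to the bench, 292 mm high over its crank knob. Origin: on the vertical screw axis, at bench level. +x points from the axis to its column (x 79 to 121 mm, 84 mm wide), which carries the head (x -36 to 121 mm, 72 mm wide, z 185 to 225 mm). The bed reaches from y -90 to 190 mm and 75 mm either side in x; the tray slides on it along y
- screw_axis (a point): point on the vertical screw axis, 225 mm above the bench; the crank turns about this axis. Under the head hangs the pressing foot, a dark steel disc 80 mm across. How low it is set differs from job to job (its underside starts some 10 to 27 mm above the ring) and is not measured: the touch must be felt at the crank
- knob_grip (a point): centre of the red upright crank knob (24 mm across, 50 mm tall, free to spin on its pin), 60 mm from the screw axis, 270 mm above the bench, 22 mm below the knob's top. The steel crank arm beneath it lies between z 230 and 241 mm
- crank (a joint): crank angle, rad; grows clockwise seen from above, which lowers the foot 24 mm a turn (the crank stays at its height). At 0 the knob lies on the press's -x side of the axis. It turns against a steady friction of about 8 N at the knob and stays where left. At the touch the load felt at the knob rises within 15 degrees by about 3 to 4 N, turning or halted, then by 2 N over the quarter turn
- tray_handle (a point): point in the black upright handle post of the loading tray (22 mm across, top at z 92 mm), 75 mm above the bench, 140 mm from the tray's centre toward the press's +y
- tray (a joint): travel of the loading tray toward the press's -y, m: 0 is fully out, 0.090 is home against the stop, the ring under the foot. It moves against about 2.5 N of friction
- ring: bright cast brew ring with two lugs, 85x92x46 mm, 0.24 to 0.48 kg, standing on the grey round cushion of the tray within its low rim. Origin: centre of its underside, 72 mm above the bench before pressing. The cushion is sprung and gives way downward as the foot presses: about 1 mm for each 15 degrees of crank after the touch
- relay: small black solenoid coil, 28x39x30 mm, bystander; origin under its centre
- ptfe_tape: white and blue tape roll, 52 mm across, 12 mm high, bystander; origin under its centre
- spanner_12: small combination spanner, 165 mm long, bystander; origin under its centre
- rubber_cap: black rubber cap, 38 mm across, 13 mm high, bystander; origin under its centre
- filter_basket: steel filter basket, 67 mm across, 24 mm high, bystander; origin under its centre

How it is judged:
On the way, in this order (a step that is already met when the one before it is completed fails the run):
1. the tray is fully home, the ring standing under the foot and not yet pressed (value of joint tray above 0.086 m and z of ring in the frame of press above 0.0705 m and horizontal distance between ring and screw_axis below 0.01 m), for 0.1 s.
2. the foot has come down on the ring and begun to press it (z of ring in the frame of press below 0.0695 m and value of joint tray above 0.086 m), for 0.05 s.
At the end, for the whole second after the job is handed in: The tray is home (within 4 mm), the ring stands under the foot within 10 mm of the screw axis, level within 6 degrees and at rest, pressed 4.2 to 7.6 mm below its free height (a quarter turn after the touch, give or take about 20 degrees), and the crank stands still (value of joint tray above 0.086 m and horizontal distance between ring and screw_axis below 0.01 m and z of ring in the frame of press between 0.0644 and 0.0678 m and angle between ring's own z axis and vertical below 0.1 rad and linear speed of ring below 0.005 m/s and velocity of joint crank between -0.05 and 0.05 rad/s).
It fails at once if the ring is over-pressed (z of ring in the frame of press below 0.063 m).
It fails at once if the ring is tipped (angle between ring's own z axis and vertical above 0.3 rad).
It fails at once if a small part lying about is moved more than 30 mm (distance of any of relay, ptfe_tape, spanner_12, rubber_cap, filter_basket from where it was at the start of the episode above 0.03 m).
It also fails if it takes over 72 s, if anything falls off the work surface, if the arm or the gripper's body presses on something with over 40 N, if the wrist force passes 120 N, or if a joint passes its speed limit or range.

## Working session

There is one attempt and no reset: what is moved stays moved. The work goes in short steps, Python scripts to look and compute and a tool call to move; the robot and the scene stay as the last step left them, time stands still between calls to the robot, and variables do not carry over. Pictures are saved under pics/ and viewed, at most 10 in all, crops included, and the job is handed in when it is done.

Besides the shell and the picture viewer there is one more tool, called after "Call:" as a command line: name --argument value ..., lists and objects as JSON in quotes. step_arm: Moves the arm, as the interface text tells. Its arguments: {"type":"object","properties":{"plan":{"type":"string"},"jaw":{"type":"number"}},"required":["plan"]}

```bash
mkdir -p pics; cat > h.py <<'E'
from station import *
import numpy as np, cv2
def ray(f,u,v):
    K=np.array(f["K"]);d=np.array([(u-K[0,2])/K[0,0],(v-K[1,2])/K[1,1]]);p=d.copy()
    for _ in range(20): p=d/(1+f["k1"]*(p@p))
    r=np.array(f["attitude"])@np.array([p[0],p[1],1.]);return np.array(f["origin"]),r
def onz(f,u,v,z):
    o,r=ray(f,u,v);return o+r*(z-o[2])/r[2]
def blobs(img,lo,hi,n=3,amin=30):
    m=cv2.inRange(cv2.cvtColor(img,cv2.COLOR_RGB2HSV),lo,hi)
    k,l,s,c=cv2.connectedComponentsWithStats(m)
    i=[j for j in np.argsort(-s[1:,4])+1 if s[j,4]>=amin][:n]
    return [(s[j].tolist(),c[j].round(1).tolist()) for j in i]
E
python3 - <<'E'
from h import *
for n in("top","side"):
    f=grab_frame(n);np.save(n+".npy",f,allow_pickle=True)
    cv2.imwrite(f"pics/{n}0.png",f["img"][:,:,::-1])
    print(n,f["origin"],np.round(f["attitude"],3).tolist())
    print("red0",blobs(f["img"],(0,140,80),(8,255,255)),"red1",blobs(f["img"],(172,140,80),(180,255,255)),"green",blobs(f["img"],(45,60,30),(90,255,255)))
E
```

```text
top [0.3932655  0.04974936 1.34277042] [[-0.027, -0.99, 0.137], [-1.0, 0.025, -0.017], [0.014, -0.137, -0.99]]
red0 [([382, 287, 13, 12, 121], [387.8, 292.5])] red1 [] green [([258, 422, 360, 58, 7999], [430.5, 463.0]), ([323, 204, 83, 95, 3028], [367.3, 242.8]), ([286, 300, 121, 14, 304], [343.8, 307.0])]
side [0.550938   0.85329976 0.48633793] [[-1.0, -0.022, -0.001], [-0.007, 0.356, -0.934], [0.021, -0.934, -0.356]]
red0 [([365, 174, 11, 23, 189], [370.2, 185.1]), ([229, 40, 5, 27, 94], [231.3, 54.2])] red1 [] green [([279, 202, 81, 146, 4296], [306.1, 260.7]), ([504, 219, 83, 118, 1642], [540.9, 283.2]), ([571, 257, 69, 99, 1080], [617.5, 317.0])]
```

View pics/top0.png

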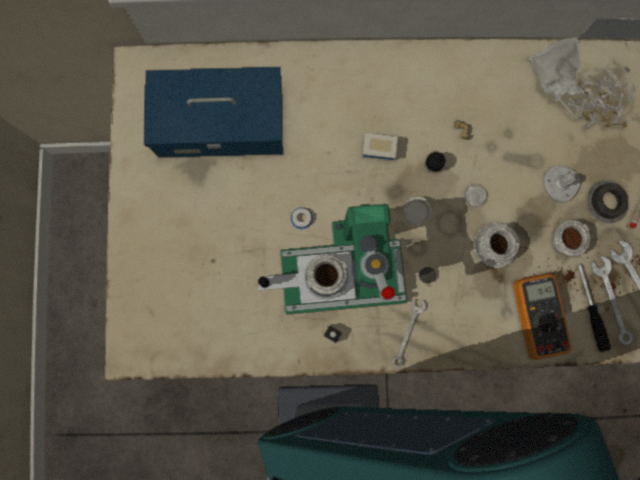

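View pics/side0.png

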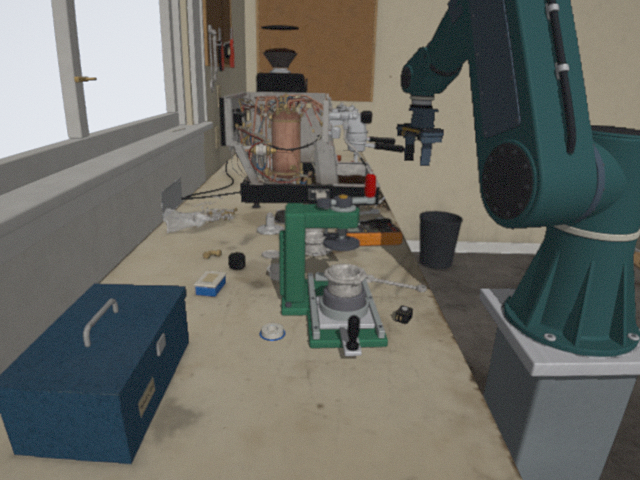

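The top view shows the press with the tray out to the left: handle top near (264,282), ring (326,275), hub (376,264), red knob (388,292). The side view shows the handle near (353,328) and the knob at (370,185).

```bash
python3 - <<'E'
from h import *
t=np.load("top.npy",allow_pickle=True).item();s=np.load("side.npy",allow_pickle=True).item()
print("dark top",[b for b in blobs(t["img"][265:300,250:290],(0,0,0),(180,255,45),3,10)])
print("dark side",[b for b in blobs(s["img"][310:360,335:375],(0,0,0),(180,255,45),3,10)])
def tri(a,b):
    o1,r1=ray(t,*a);o2,r2=ray(s,*b);x=np.linalg.lstsq(np.c_[r1,-r2],o2-o1,rcond=None)[0]
    p,q=o1+x[0]*r1,o2+x[1]*r2;return ((p+q)/2).round(4),np.linalg.norm(p-q).round(4)
print("knob top",onz(t,387.8,292.5,.285),"tri",tri((387.8,292),(370.2,180)))
print("hub",[onz(t,376,264,z).round(4) for z in(.225,.245)], "ring",onz(t,326,275,.118))
print("handle",onz(t,264,282,.09),tri((264,282),(353.5,320)))
o=np.concatenate([cv2.resize(t["img"][190:320,250:440],None,fx=4,fy=4,interpolation=2)]);cv2.imwrite("pics/c1.png",o[:,:,::-1])
print(observe()["tool_rot"],observe()["force"])
E
```

```text
dark top [([9, 12, 10, 10, 74], [13.6, 16.6])]
dark side [([12, 6, 12, 34, 313], [17.8, 22.7])]
knob top [ 0.44606676 -0.09007133  0.285     ] tri (array([ 0.4457, -0.0909,  0.2775]), np.float64(0.0033))
hub [array([ 0.5049, -0.0773,  0.225 ]), array([ 0.5029, -0.075 ,  0.245 ])] ring [0.49497871 0.01758629 0.118     ]
handle [0.48554495 0.1513208  0.09      ] (array([0.4858, 0.152 , 0.0819]), np.float64(0.0007))
[[ 9.43168788e-01  3.32313949e-01 -2.75676508e-04]
 [ 3.32314057e-01 -9.43168284e-01  9.77774646e-04]
 [ 6.49188146e-05 -1.01381771e-03 -9.99999484e-01]] [-0.91194179  0.26885935  0.35146931]
```

View pics/c1.png

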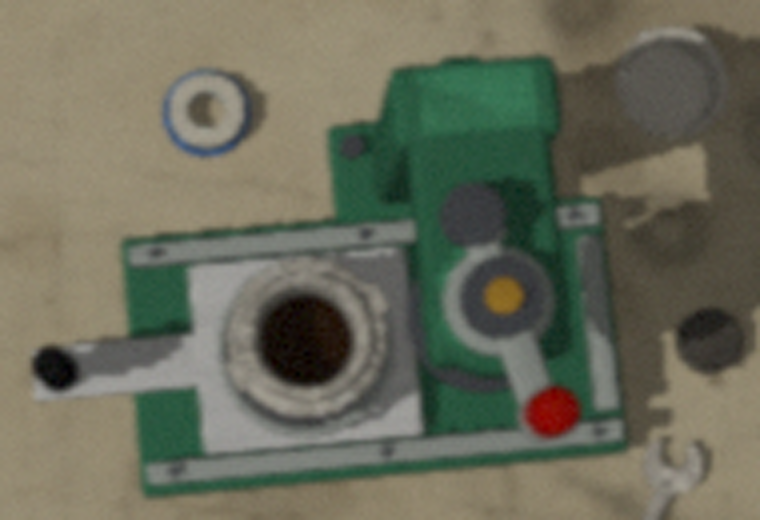

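Call:
step_arm --plan "0 0 40 0.1;0 0 80 0.2;50 60 110 0.3;247 410 158 1.309;247 410 158 1.309;247 410 158 1.309;247 410 158 1.309;247 410 158 1.309;247 410 158 1.309;247 410 158 1.309;247 410 158 1.309;247 410 158 1.309" --jaw 0

```text
time: 1.1
tool_pos: [0.4452, -0.3079, 0.3702]
tool_rot: [[-0.085, 0.996, -0.0], [0.996, 0.085, 0.0], [0.0, -0.0, -1.0]]
force: [0.6, -0.5, 0.7]
width: 0.0911
grip_force: 0.0
```

Call:
step_arm --plan "20 40 10 0;40 460 10 0;40 460 10 0;40 460 10 0;40 460 10 0;40 460 10 0;40 460 10 0;40 460 10 0;40 460 10 0;40 460 10 0;40 460 10 0;40 460 10 0"

```text
time: 2.1
tool_pos: [0.4844, 0.1547, 0.3799]
tool_rot: [[-0.08, 0.997, -0.0], [0.997, 0.08, 0.001], [0.001, -0.0, -1.0]]
force: [0.3, 0.2, 0.5]
width: 0.0911
grip_force: 0.0
```

Call:
step_arm --plan "0 0 0 0;0 0 0 0"

```text
time: 2.27
tool_pos: [0.4846, 0.1501, 0.3797]
tool_rot: [[-0.078, 0.997, -0.001], [0.997, 0.078, -0.0], [-0.0, -0.001, -1.0]]
force: [-0.4, -0.4, 0.5]
width: 0.0911
grip_force: 0.0
```

Call:
step_arm --plan "1 1 -40 0;1 1 -310 0;1 1 -310 0;1 1 -310 0;1 1 -310 0;1 1 -310 0;1 1 -310 0;1 1 -310 0;1 1 -290 0;1 1 -310 0;1 1 -314 0;1 1 -314 0"

```text
time: 3.27
tool_pos: [0.4851, 0.1497, 0.0651]
tool_rot: [[-0.075, 0.997, -0.002], [0.997, 0.075, -0.001], [-0.0, -0.002, -1.0]]
force: [-0.4, 0.6, 0.3]
width: 0.0913
grip_force: 0.0
```

Call:
step_arm --plan "0 0 0 0;0 0 0 0;0 0 0 0;0 0 0 0;0 0 0 0;0 0 0 0;0 0 0 0;0 0 0 0" --jaw 1

```text
time: 3.93
tool_pos: [0.4858, 0.1512, 0.0661]
tool_rot: [[-0.077, 0.997, 0.0], [0.997, 0.077, -0.0], [-0.0, 0.0, -1.0]]
force: [-0.9, 0.0, -0.6]
width: 0.0407
grip_force: 0.0
```

Call:
step_arm --plan "0 0 0 0;0 0 0 0;0 0 0 0;0 0 0 0;0 0 0 0;0 0 0 0"

```text
time: 4.43
tool_pos: [0.4882, 0.1515, 0.0664]
tool_rot: [[-0.077, 0.997, 0.005], [0.997, 0.077, 0.001], [0.001, 0.005, -1.0]]
force: [14.9, -1.0, -13.2]
width: 0.0213
grip_force: 30.0
```

Call:
step_arm --plan "3 0 0 0;5 -2 0 0;5 -8 0 0;6 -16 0 0;7 -24 0 0;7 -32 0 0;8 -40 0 0;9 -48 0 0;9 -56 0 0;10 -64 0 0;10 -72 0 0;11 -78 0 0"

```text
time: 5.43
tool_pos: [0.4938, 0.0727, 0.066]
tool_rot: [[-0.077, 0.997, -0.007], [0.997, 0.077, -0.0], [0.0, -0.007, -1.0]]
force: [-24.4, 1.0, 31.8]
width: 0.0209
grip_force: 30.0
```

Call:
step_arm --plan "0 -3 0 0;0 -6 0 0;0 -6 0 0"

```text
time: 5.68
tool_pos: [0.4941, 0.0666, 0.066]
tool_rot: [[-0.077, 0.997, -0.006], [0.997, 0.077, -0.001], [-0.0, -0.006, -1.0]]
force: [-19.8, -4.4, 26.7]
width: 0.0213
grip_force: 30.0
```

Call:
step_arm --plan "-2 -2 0 0;-3 -4 0 0;-3 -6 0 0;-3 -8 0 0;-3 -8 0 0"

```text
time: 6.1
tool_pos: [0.4943, 0.0608, 0.0663]
tool_rot: [[-0.075, 0.997, 0.001], [0.997, 0.075, 0.003], [0.003, 0.001, -1.0]]
force: [0.6, 28.7, 1.4]
width: 0.0208
grip_force: 30.0
```

Call:
step_arm --plan "0 2 0 0;0 2 0 0;0 2 0 0;0 2 0 0;0 2 0 0;0 2 0 0" --jaw 0.3

```text
time: 6.6
tool_pos: [0.4938, 0.061, 0.066]
tool_rot: [[-0.077, 0.997, -0.0], [0.997, 0.077, -0.0], [-0.0, -0.0, -1.0]]
force: [0.1, 0.5, -0.1]
width: 0.0582
grip_force: 0.0
```

Call:
step_arm --plan "0 0 40 0;0 0 300 0;0 0 300 0;0 0 300 0;0 0 300 0;0 0 300 0;0 0 300 0;0 0 300 0;0 0 300 0;0 0 300 0"

```text
time: 7.43
tool_pos: [0.4937, 0.0611, 0.3657]
tool_rot: [[-0.077, 0.997, 0.0], [0.997, 0.077, -0.0], [-0.0, 0.0, -1.0]]
force: [0.2, 0.7, -1.1]
width: 0.064
grip_force: 0.0
```

```bash
python3 - <<'E'
from h import *
t=grab_frame("top");s=grab_frame("side")
print(observe()["tool_pos"],observe()["width"])
b=blobs(t["img"],(0,140,80),(8,255,255));print(b,blobs(s["img"][160:,300:420],(0,140,80),(8,255,255)))
print("knob",onz(t,*b[0][1],.285) if b else None,"dark",[(onz(t,230+c[0],260+c[1],.09).round(4)) for _,c in blobs(t["img"][260:310,230:350],(0,0,0),(180,255,45),3,10)])
a=cv2.resize(t["img"][190:320,250:440],None,fx=2.1,fy=2.1,interpolation=2);c=cv2.resize(s["img"][160:360,270:460],(399,420),interpolation=2)
o=np.zeros((420,798,3),np.uint8);o[:a.shape[0],:a.shape[1]]=a;o[:,399:]=c;cv2.imwrite("pics/c2.png",o[:,:,::-1])
E
```

```text
[0.49305096 0.061047   0.36412753] 0.06356566464330046
[([382, 287, 13, 12, 113], [387.9, 292.8]), ([562, 341, 7, 6, 31], [565.0, 343.1])] [([65, 14, 11, 23, 179], [70.3, 25.3])]
knob [ 0.44551427 -0.0902321   0.285     ] dark [array([0.5029, 0.1101, 0.09  ]), array([0.467 , 0.0501, 0.09  ]), array([ 0.4275, -0.0079,  0.09  ])]
```

View pics/c2.png

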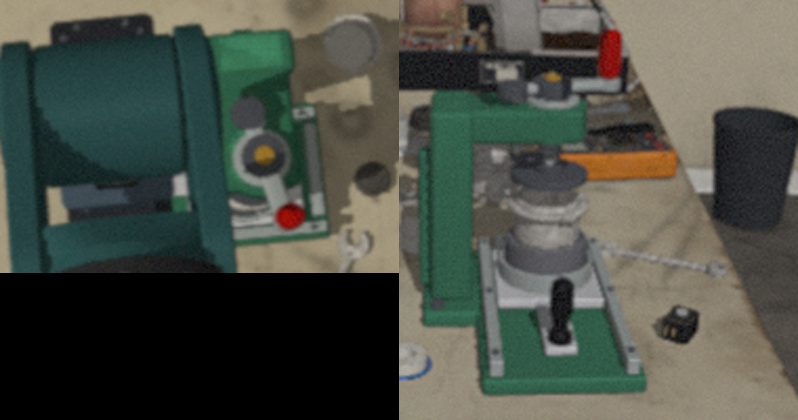

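The tray is home, with the ring under the foot (right crop, foot disc at (548,175) just above the ring) and the knob unchanged. Next is the knob.

Call:
step_arm --plan "-10 -30 0 0;-47 -151 4 0;-47 -151 4 0;-47 -151 4 0;-47 -151 4 0;-47 -151 4 0;-47 -151 4 0;-47 -151 4 0" --jaw 0.5

```text
time: 8.2
tool_pos: [0.4468, -0.0889, 0.3691]
tool_rot: [[-0.078, 0.997, -0.001], [0.997, 0.078, 0.001], [0.001, -0.001, -1.0]]
force: [0.2, 0.2, -0.4]
width: 0.0457
grip_force: 0.0
```

Call:
step_arm --plan "0 0 -30 0;0 0 -60 0;0 0 -80 0;0 0 -95 0;0 0 -106 0;0 0 -106 0;0 0 -106 0"

```text
time: 8.78
tool_pos: [0.447, -0.0892, 0.264]
tool_rot: [[-0.078, 0.997, -0.001], [0.997, 0.078, 0.0], [0.0, -0.001, -1.0]]
force: [-0.5, -0.2, -0.6]
width: 0.0455
grip_force: 0.0
```

Call:
step_arm --plan "0 0 0 0;0 0 0 0;0 0 0 0;0 0 0 0;0 0 0 0;0 0 0 0;0 0 0 0" --jaw 1

```text
time: 9.37
tool_pos: [0.446, -0.0899, 0.2647]
tool_rot: [[-0.077, 0.997, -0.002], [0.997, 0.077, -0.0], [0.0, -0.002, -1.0]]
force: [-12.5, 0.8, 12.4]
width: 0.0233
grip_force: 30.0
```

```bash
cat > arc.py <<'E'
import sys,numpy as np
from h import observe
# rows for crank turn a->b deg (from start) in steps s, n rows a call
c=np.array([.5035,-.077]);R=60
def P(t): f=np.radians(192.5-t);return R*np.array([np.cos(f),np.sin(f)])
def state():
    o=observe();d=o["tool_pos"][:2]-c;r=np.linalg.norm(d);u=d/r;t=np.array([u[1],-u[0]])
    ang=(192.5-np.degrees(np.arctan2(d[1],d[0])))%360;F=o["force"][:2]
    print("ang %.1f r %.1f Ftan %.1f Frad %.1f"%(ang,r*1e3,-F@t,F@u))
def table(a,b,s,n):
    while a<b-.1:
        q=np.arange(a+s,min(b,a+n*s)+.1,s);print(a,"->",q[-1],";".join("%.0f %.0f"%tuple(P(x)-P(a)) for x in q));a=q[-1]
if len(sys.argv)>1: table(*map(float,sys.argv[1:]))
E
python3 - <<'E'
from arc import *
state();table(0,120,10,12)
E
```

```text
ang 359.8 r 59.0 Ftan -3.5 Frad 12.0
0 -> 120.0 -1 10;-1 21;1 31;5 41;11 50;18 57;26 64;36 68;46 72;56 73;66 72;77 70
```

Call:
step_arm --plan "-2 0 0 0;-3 5 0 0;-3 10 0 0;-3 15 0 0;-3 21 0 0;-2 26 0 0;-1 31 0 0;1 36 0 0;3 41 0 0;6 46 0 0;9 50 0 0;9 50 0 0"

```text
time: 10.37
tool_pos: [0.454, -0.0385, 0.2646]
tool_rot: [[-0.077, 0.997, -0.005], [0.997, 0.077, 0.002], [0.003, -0.005, -1.0]]
force: [-21.5, 13.6, 23.2]
width: 0.0229
grip_force: 30.0
```

```bash
python3 - <<'E'
from arc import *
state();table(50,120,7,12)
E
```

```text
ang 50.4 r 62.7 Ftan 2.4 Frad 25.3
50 -> 120.0 5 6;10 10;16 15;23 18;30 21;37 22;44 23;51 23;59 22;66 21
```

```bash
cat > arc.py <<'E'
import numpy as np
from h import observe
from scipy.optimize import least_squares
C=np.array([503.,-73.]);R=60;PH=196.3
def state(c=C):
    o=observe();p=o["tool_pos"][:2]*1e3;d=p-c;r=np.linalg.norm(d);u=d/r;t=np.array([u[1],-u[0]])
    ang=(PH-np.degrees(np.arctan2(d[1],d[0])))%360;F=o["force"][:2]
    print("pos",p.round(1),"F",F.round(1),"ang %.1f r %.1f load %.1f Frad %.1f"%(ang,r,-F@t,F@u))
def table(cmd,a,b,s,n=12,c=C):
    cmd=np.array(cmd,float);a=a+s
    while a<b+.1:
        q=np.arange(a,min(b,a+(n-1)*s)+.1,s);f=np.radians(PH-q)
        d=(c+R*np.c_[np.cos(f),np.sin(f)]-cmd).round();cmd=cmd+d[-1];a=q[-1]+s
        print("to",q[-1],"cmd",cmd.round(1).tolist(),";".join("%d %d 0 0"%tuple(x) for x in d))
def fit(pts):
    pts=np.array(pts);return least_squares(lambda c:np.hypot(*(pts-c).T)-R,C,loss="soft_l1").x.round(1)
E
python3 - <<'E'
from arc import *
state();table((456,-39.8),51,111,5)
E
```

```text
pos [454.  -38.5] F [-21.5  13.6] ang 51.5 r 59.9 load 1.2 Frad 25.4
to 111.0 cmd [508.0, -12.8] 1 5 0 0;4 9 0 0;8 13 0 0;12 16 0 0;17 19 0 0;21 21 0 0;26 23 0 0;31 25 0 0;36 26 0 0;41 27 0 0;47 27 0 0;52 27 0 0
```

Call:
step_arm --plan "1 5 0 0;4 9 0 0;8 13 0 0;12 16 0 0;17 19 0 0;21 21 0 0;26 23 0 0;31 25 0 0;36 26 0 0;41 27 0 0;47 27 0 0;52 27 0 0"

```text
time: 11.37
tool_pos: [0.5077, -0.0124, 0.2647]
tool_rot: [[-0.077, 0.997, -0.001], [0.997, 0.077, 0.001], [0.001, -0.001, -1.0]]
force: [-7.4, 2.8, 9.1]
width: 0.0237
grip_force: 30.0
```

```bash
python3 - <<'E'
from arc import *
state();print(fit([(445,-90),(454,-38.5),tuple(observe()["tool_pos"][:2]*1e3)]))
table((508,-12.8),111,147,3)
E
```

```text
pos [507.7 -12.4] F [-7.4  2.8] ang 110.8 r 60.8 load 7.6 Frad 2.2
[502.8 -72.6]
to 147.0 cmd [542.0, -27.8] 3 -1 0 0;6 -1 0 0;9 -2 0 0;12 -3 0 0;15 -4 0 0;18 -5 0 0;21 -6 0 0;24 -8 0 0;27 -9 0 0;29 -11 0 0;32 -13 0 0;34 -15 0 0
```

Call:
step_arm --plan "3 -1 0 0;6 -1 0 0;9 -2 0 0;12 -3 0 0;15 -4 0 0;18 -5 0 0;21 -6 0 0;24 -8 0 0;27 -9 0 0;29 -11 0 0;32 -13 0 0;34 -15 0 0"

```text
time: 12.37
tool_pos: [0.5423, -0.027, 0.2648]
tool_rot: [[-0.076, 0.997, 0.001], [0.997, 0.076, 0.002], [0.002, 0.001, -1.0]]
force: [0.3, 11.0, 4.4]
width: 0.023
grip_force: 30.0
```

```bash
sed -i 's/\.round();cmd/.round(1);cmd/; s/"%d %d 0 0"/"%.1f %.1f 0 0"/; s/R=60/R=60.3/' arc.py; python3 - <<'E'
from arc import *
state();table((542,-27.8),147,195,2,6)
E
```

```text
pos [542.3 -27. ] F [ 0.3 11. ] ang 146.8 r 60.5 load 6.9 Frad 8.6
to 159.0 cmd [551.0, -36.5] 1.9 -0.9 0 0;3.4 -2.3 0 0;4.9 -3.8 0 0;6.3 -5.4 0 0;7.7 -7.0 0 0;9.0 -8.7 0 0
to 171.0 cmd [557.5, -47.2] 1.2 -1.7 0 0;2.4 -3.4 0 0;3.5 -5.2 0 0;4.6 -7.0 0 0;5.6 -8.8 0 0;6.5 -10.7 0 0
to 183.0 cmd [561.7, -59.1] 0.9 -1.9 0 0;1.7 -3.9 0 0;2.4 -5.9 0 0;3.1 -7.9 0 0;3.7 -9.9 0 0;4.2 -11.9 0 0
to 195.0 cmd [563.3, -71.6] 0.4 -2.1 0 0;0.8 -4.2 0 0;1.1 -6.2 0 0;1.3 -8.3 0 0;1.5 -10.4 0 0;1.6 -12.5 0 0
```

Call:
step_arm --plan "1.9 -0.9 0 0;3.4 -2.3 0 0;4.9 -3.8 0 0;6.3 -5.4 0 0;7.7 -7.0 0 0;9.0 -8.7 0 0"

```text
time: 12.87
tool_pos: [0.5509, -0.036, 0.2648]
tool_rot: [[-0.077, 0.997, 0.0], [0.997, 0.077, 0.001], [0.001, 0.0, -1.0]]
force: [-2.0, 6.5, 6.5]
width: 0.0231
grip_force: 30.0
```

Call:
step_arm --plan "1.2 -1.7 0 0;2.4 -3.4 0 0;3.5 -5.2 0 0;4.6 -7.0 0 0;5.6 -8.8 0 0;6.5 -10.7 0 0"

```text
time: 13.37
tool_pos: [0.5574, -0.0467, 0.2648]
tool_rot: [[-0.077, 0.997, 0.0], [0.997, 0.077, 0.001], [0.001, 0.0, -1.0]]
force: [-2.7, 6.8, 5.6]
width: 0.023
grip_force: 30.0
```

Call:
step_arm --plan "0.9 -1.9 0 0;1.7 -3.9 0 0;2.4 -5.9 0 0;3.1 -7.9 0 0;3.7 -9.9 0 0;4.2 -11.9 0 0"

```text
time: 13.87
tool_pos: [0.5616, -0.0586, 0.2648]
tool_rot: [[-0.077, 0.997, 0.0], [0.997, 0.077, 0.001], [0.001, 0.0, -1.0]]
force: [-3.5, 7.2, 6.7]
width: 0.0234
grip_force: 30.0
```

```bash
python3 - <<'E'
from arc import *
state();table((561.7,-59.1),183,243,2,6)
E
```

```text
pos [561.6 -58.6] F [-3.5  7.2] ang 182.5 r 60.3 load 7.8 Frad -1.7
to 195.0 cmd [563.3, -71.6] 0.4 -2.1 0 0;0.8 -4.2 0 0;1.1 -6.2 0 0;1.3 -8.3 0 0;1.5 -10.4 0 0;1.6 -12.5 0 0
to 207.0 cmd [562.3, -84.2] -0.0 -2.1 0 0;-0.1 -4.2 0 0;-0.2 -6.3 0 0;-0.4 -8.4 0 0;-0.7 -10.5 0 0;-1.0 -12.6 0 0
to 219.0 cmd [558.6, -96.3] -0.5 -2.1 0 0;-1.0 -4.1 0 0;-1.5 -6.1 0 0;-2.2 -8.1 0 0;-2.9 -10.1 0 0;-3.7 -12.1 0 0
to 231.0 cmd [552.6, -107.3] -0.8 -1.9 0 0;-1.7 -3.8 0 0;-2.7 -5.7 0 0;-3.8 -7.5 0 0;-4.9 -9.3 0 0;-6.0 -11.0 0 0
to 243.0 cmd [544.4, -116.9] -1.3 -1.7 0 0;-2.5 -3.4 0 0;-3.9 -5.0 0 0;-5.3 -6.6 0 0;-6.7 -8.1 0 0;-8.2 -9.6 0 0
```

Call:
step_arm --plan "0.4 -2.1 0 0;0.8 -4.2 0 0;1.1 -6.2 0 0;1.3 -8.3 0 0;1.5 -10.4 0 0;1.6 -12.5 0 0"

```text
time: 14.37
tool_pos: [0.5631, -0.0711, 0.2648]
tool_rot: [[-0.077, 0.997, 0.0], [0.997, 0.077, 0.001], [0.001, 0.0, -1.0]]
force: [-3.2, 7.5, 6.6]
width: 0.0233
grip_force: 30.0
```

Call:
step_arm --plan "0 -2.1 0 0;-0.1 -4.2 0 0;-0.2 -6.3 0 0;-0.4 -8.4 0 0;-0.7 -10.5 0 0;-1.0 -12.6 0 0"

```text
time: 14.87
tool_pos: [0.5621, -0.0836, 0.2648]
tool_rot: [[-0.077, 0.997, 0.0], [0.997, 0.077, 0.001], [0.001, 0.0, -1.0]]
force: [-4.5, 8.3, 7.1]
width: 0.0232
grip_force: 30.0
```

Call:
step_arm --plan "-0.5 -2.1 0 0;-1.0 -4.1 0 0;-1.5 -6.1 0 0;-2.2 -8.1 0 0;-2.9 -10.1 0 0;-3.7 -12.1 0 0"

```text
time: 15.37
tool_pos: [0.5584, -0.0956, 0.2647]
tool_rot: [[-0.077, 0.997, 0.0], [0.997, 0.077, 0.002], [0.002, 0.0, -1.0]]
force: [-2.1, 8.9, 5.4]
width: 0.0233
grip_force: 30.0
```

```bash
cat >> arc.py <<'E'
def L(x,y,fx,fy):
    u=np.array([x,y])*1e3-C;r=np.linalg.norm(u);u=u/r;F=np.array([fx,fy]);t=np.array([u[1],-u[0]])
    print("ang %.1f r %.1f load %.1f Frad %.1f"%((PH-np.degrees(np.arctan2(u[1],u[0])))%360,r,-F@t,F@u))
E
python3 - <<'E'
from arc import *
L(.5509,-.036,-2,6.5);L(.5574,-.0467,-2.7,6.8);state()
E
```

```text
ang 158.6 r 60.5 load 6.4 Frad 2.4
ang 170.5 r 60.4 load 7.3 Frad 0.5
pos [558.4 -95.6] F [-2.1  8.9] ang 218.5 r 59.9 load 7.4 Frad -5.3
```

Call:
step_arm --plan "-0.8 -1.9 0 0;-1.7 -3.8 0 0;-2.7 -5.7 0 0;-3.8 -7.5 0 0;-4.9 -9.3 0 0;-6.0 -11.0 0 0"

```text
time: 15.87
tool_pos: [0.5525, -0.1065, 0.2647]
tool_rot: [[-0.077, 0.997, 0.0], [0.997, 0.077, 0.002], [0.002, 0.001, -1.0]]
force: [-1.6, 10.1, 5.8]
width: 0.0229
grip_force: 30.0
```

Call:
step_arm --plan "-1.3 -1.7 0 0;-2.5 -3.4 0 0;-3.9 -5.0 0 0;-5.3 -6.6 0 0;-6.7 -8.1 0 0;-8.2 -9.6 0 0"

```text
time: 16.37
tool_pos: [0.5444, -0.116, 0.2647]
tool_rot: [[-0.076, 0.997, 0.001], [0.997, 0.076, 0.002], [0.002, 0.001, -1.0]]
force: [-0.8, 12.2, 6.7]
width: 0.0229
grip_force: 30.0
```

```bash
python3 - <<'E'
from arc import *
state();table((544.4,-116.9),243,327,2,6)
E
```

```text
pos [ 544.4 -116. ] F [-0.8 12.2] ang 242.4 r 59.7 load 7.9 Frad -9.4
to 255.0 cmd [534.3, -124.5] -1.6 -1.4 0 0;-3.2 -2.8 0 0;-4.9 -4.1 0 0;-6.6 -5.3 0 0;-8.3 -6.5 0 0;-10.1 -7.6 0 0
to 267.0 cmd [522.9, -129.9] -1.8 -1.1 0 0;-3.6 -2.1 0 0;-5.5 -3.0 0 0;-7.4 -3.9 0 0;-9.4 -4.7 0 0;-11.4 -5.4 0 0
to 279.0 cmd [510.7, -132.8] -2.0 -0.7 0 0;-4.0 -1.3 0 0;-6.0 -1.8 0 0;-8.1 -2.2 0 0;-10.2 -2.6 0 0;-12.2 -2.9 0 0
to 291.0 cmd [498.1, -133.1] -2.1 -0.2 0 0;-4.2 -0.4 0 0;-6.3 -0.5 0 0;-8.4 -0.5 0 0;-10.5 -0.4 0 0;-12.6 -0.3 0 0
to 303.0 cmd [485.7, -130.8] -2.1 0.2 0 0;-4.2 0.5 0 0;-6.3 0.8 0 0;-8.4 1.3 0 0;-10.4 1.8 0 0;-12.4 2.3 0 0
to 315.0 cmd [474.0, -125.9] -2.0 0.7 0 0;-4.0 1.4 0 0;-6.0 2.2 0 0;-7.9 3.0 0 0;-9.8 3.9 0 0;-11.7 4.9 0 0
to 327.0 cmd [463.7, -118.7] -1.8 1.1 0 0;-3.6 2.2 0 0;-5.3 3.3 0 0;-7.0 4.6 0 0;-8.7 5.8 0 0;-10.3 7.2 0 0
```

Call:
step_arm --plan "-1.6 -1.2 0 0;-3.2 -2.4 0 0;-4.9 -3.5 0 0;-6.6 -4.5 0 0;-8.3 -5.5 0 0;-10.1 -6.6 0 0"

```text
time: 16.87
tool_pos: [0.5349, -0.1231, 0.2648]
tool_rot: [[-0.077, 0.997, 0.002], [0.997, 0.077, 0.001], [0.001, 0.003, -1.0]]
force: [5.0, 6.1, 1.5]
width: 0.0234
grip_force: 30.0
```

Call:
step_arm --plan "-1.8 -1.1 0 0;-3.6 -2.1 0 0;-5.5 -3.0 0 0;-7.4 -3.9 0 0;-9.4 -4.7 0 0;-11.4 -5.4 0 0"

```text
time: 17.37
tool_pos: [0.5236, -0.1286, 0.2648]
tool_rot: [[-0.077, 0.997, 0.003], [0.997, 0.077, 0.001], [0.0, 0.003, -1.0]]
force: [5.4, 5.2, -0.1]
width: 0.0233
grip_force: 30.0
```

Call:
step_arm --plan "-2.0 -0.7 0 0;-4.0 -1.3 0 0;-6.0 -1.8 0 0;-8.1 -2.2 0 0;-10.2 -2.6 0 0;-12.2 -2.9 0 0"

```text
time: 17.87
tool_pos: [0.5115, -0.1316, 0.2648]
tool_rot: [[-0.077, 0.997, 0.003], [0.997, 0.077, 0.0], [0.0, 0.003, -1.0]]
force: [6.8, 4.9, -0.0]
width: 0.0231
grip_force: 30.0
```

```bash
python3 - <<'E'
from arc import *
state();L(.5525,-.1065,-1.6,10.1)
E
```

```text
pos [ 511.5 -131.6] F [6.8 4.9] ang 278.0 r 59.3 load 7.5 Frad -3.8
ang 230.4 r 59.8 load 7.5 Frad -7.0
```

Call:
step_arm --plan "-2.1 -0.2 0 0;-4.2 -0.4 0 0;-6.3 -0.5 0 0;-8.4 -0.5 0 0;-10.5 -0.4 0 0;-12.6 -0.3 0 0"

```text
time: 18.37
tool_pos: [0.499, -0.1321, 0.2648]
tool_rot: [[-0.077, 0.997, 0.003], [0.997, 0.077, -0.0], [-0.0, 0.003, -1.0]]
force: [7.4, 2.9, -1.9]
width: 0.0232
grip_force: 30.0
```

Call:
step_arm --plan "-2.1 0.2 0 0;-4.2 0.5 0 0;-6.3 0.8 0 0;-8.4 1.3 0 0;-10.4 1.8 0 0;-12.4 2.3 0 0"

```text
time: 18.87
tool_pos: [0.4868, -0.13, 0.2649]
tool_rot: [[-0.077, 0.997, 0.004], [0.997, 0.077, -0.0], [-0.001, 0.004, -1.0]]
force: [9.2, 1.1, -3.5]
width: 0.0232
grip_force: 30.0
```

Call:
step_arm --plan "-2.0 0.7 0 0;-4.0 1.4 0 0;-6.0 2.2 0 0;-7.9 3.0 0 0;-9.8 3.9 0 0;-11.7 4.9 0 0"

```text
time: 19.37
tool_pos: [0.4753, -0.1254, 0.2649]
tool_rot: [[-0.077, 0.997, 0.004], [0.997, 0.077, -0.001], [-0.001, 0.004, -1.0]]
force: [10.6, -2.9, -4.7]
width: 0.0233
grip_force: 30.0
```

```bash
python3 - <<'E'
from arc import *
state();table((463.7,-118.7),327,423,2,6)
E
```

```text
pos [ 475.3 -125.4] F [10.6 -2.9] ang 314.2 r 59.3 load 10.8 Frad -2.4
to 339.0 cmd [455.0, -109.5] -1.6 1.4 0 0;-3.1 2.8 0 0;-4.6 4.3 0 0;-6.0 5.9 0 0;-7.4 7.5 0 0;-8.7 9.2 0 0
to 351.0 cmd [448.5, -98.8] -1.2 1.7 0 0;-2.4 3.4 0 0;-3.5 5.2 0 0;-4.6 7.0 0 0;-5.6 8.8 0 0;-6.5 10.7 0 0
to 363.0 cmd [444.3, -86.9] -0.9 1.9 0 0;-1.7 3.9 0 0;-2.4 5.9 0 0;-3.1 7.9 0 0;-3.7 9.9 0 0;-4.2 11.9 0 0
to 375.0 cmd [442.7, -74.4] -0.4 2.1 0 0;-0.8 4.2 0 0;-1.1 6.2 0 0;-1.3 8.3 0 0;-1.5 10.4 0 0;-1.6 12.5 0 0
to 387.0 cmd [443.7, -61.8] 0.0 2.1 0 0;0.1 4.2 0 0;0.2 6.3 0 0;0.4 8.4 0 0;0.7 10.5 0 0;1.0 12.6 0 0
to 399.0 cmd [447.4, -49.7] 0.5 2.1 0 0;1.0 4.1 0 0;1.5 6.1 0 0;2.2 8.1 0 0;2.9 10.1 0 0;3.7 12.1 0 0
to 411.0 cmd [453.4, -38.7] 0.8 1.9 0 0;1.7 3.8 0 0;2.7 5.7 0 0;3.8 7.5 0 0;4.9 9.3 0 0;6.0 11.0 0 0
to 423.0 cmd [461.6, -29.1] 1.3 1.7 0 0;2.5 3.4 0 0;3.9 5.0 0 0;5.3 6.6 0 0;6.7 8.1 0 0;8.2 9.6 0 0
```

Call:
step_arm --plan "-1.8 1.1 0 0;-3.6 2.2 0 0;-5.3 3.3 0 0;-7.0 4.6 0 0;-8.7 5.8 0 0;-10.3 7.2 0 0"

```text
time: 19.87
tool_pos: [0.4649, -0.1184, 0.2649]
tool_rot: [[-0.077, 0.997, 0.004], [0.997, 0.077, -0.002], [-0.002, 0.004, -1.0]]
force: [8.9, -5.7, -5.3]
width: 0.0233
grip_force: 30.0
```

Call:
step_arm --plan "-1.6 1.4 0 0;-3.1 2.8 0 0;-4.6 4.3 0 0;-6.0 5.9 0 0;-7.4 7.5 0 0;-8.7 9.2 0 0"

```text
time: 20.37
tool_pos: [0.4561, -0.1094, 0.2649]
tool_rot: [[-0.077, 0.997, 0.004], [0.997, 0.077, -0.002], [-0.002, 0.003, -1.0]]
force: [7.5, -9.2, -4.5]
width: 0.0233
grip_force: 30.0
```

```bash
python3 - <<'E'
from arc import *
state()
for a in[(.5349,-.1231,5,6.1),(.5236,-.1286,5.4,5.2),(.499,-.1321,7.4,2.9),(.4868,-.13,9.2,1.1)]:L(*a)
E
```

```text
pos [ 456.1 -109.4] F [ 7.5 -9.2] ang 338.5 r 59.4 load 11.9 Frad -0.3
ang 253.8 r 59.4 load 7.5 Frad -2.5
ang 266.0 r 59.3 load 6.9 Frad -3.0
ang 290.2 r 59.2 load 7.2 Frad -3.4
ang 302.2 r 59.3 load 8.5 Frad -3.6
```

Call:
step_arm --plan "-1.2 1.7 0 0;-2.4 3.4 0 0;-3.5 5.2 0 0;-4.6 7.0 0 0;-5.6 8.8 0 0;-6.5 10.7 0 0"

```text
time: 20.87
tool_pos: [0.4493, -0.0989, 0.2649]
tool_rot: [[-0.077, 0.997, 0.003], [0.997, 0.077, -0.003], [-0.003, 0.003, -1.0]]
force: [5.8, -10.0, -2.5]
width: 0.0233
grip_force: 30.0
```

Call:
step_arm --plan "-0.9 1.9 0 0;-1.7 3.9 0 0;-2.4 5.9 0 0;-3.1 7.9 0 0;-3.7 9.9 0 0;-4.2 11.9 0 0"

```text
time: 21.37
tool_pos: [0.4449, -0.087, 0.2648]
tool_rot: [[-0.077, 0.997, 0.002], [0.997, 0.077, -0.003], [-0.003, 0.002, -1.0]]
force: [3.4, -12.3, -1.1]
width: 0.0234
grip_force: 30.0
```

```bash
python3 - <<'E'
from arc import *
state();L(.4649,-.1184,8.9,-5.7)
E
```

```text
pos [444.9 -87. ] F [  3.4 -12.3] ang 2.8 r 59.7 load 12.7 Frad -0.4
ang 326.3 r 59.3 load 10.5 Frad -1.4
```

Call:
step_arm --plan "-0.4 2.1 0 0;-0.8 4.2 0 0;-1.1 6.2 0 0;-1.3 8.3 0 0;-1.5 10.4 0 0;-1.6 12.5 0 0"

```text
time: 21.87
tool_pos: [0.4431, -0.0745, 0.2648]
tool_rot: [[-0.077, 0.997, 0.002], [0.997, 0.077, -0.003], [-0.003, 0.002, -1.0]]
force: [0.7, -12.0, -0.2]
width: 0.0233
grip_force: 30.0
```

Call:
step_arm --plan "0 2.1 0 0;0.1 4.2 0 0;0.2 6.3 0 0;0.4 8.4 0 0;0.7 10.5 0 0;1.0 12.6 0 0;1.0 12.6 0 0"

```text
time: 22.45
tool_pos: [0.4439, -0.0617, 0.2648]
tool_rot: [[-0.077, 0.997, 0.001], [0.997, 0.077, -0.002], [-0.002, 0.001, -1.0]]
force: [-0.9, -9.2, 2.4]
width: 0.0233
grip_force: 30.0
```

```bash
python3 - <<'E'
from arc import *
state()
E
```

```text
pos [443.9 -61.7] F [-0.9 -9.2] ang 27.2 r 60.1 load 9.2 Frad -0.9
```

Call:
step_arm --plan "0 0 0 0;0 0 0 0;0 0 0 0;0 0 0 0;0 0 0 0;0 0 0 0" --jaw 0.5

```text
time: 22.95
tool_pos: [0.4435, -0.0608, 0.264]
tool_rot: [[-0.077, 0.997, -0.0], [0.997, 0.077, 0.0], [0.0, -0.0, -1.0]]
force: [-0.5, 0.2, -0.4]
width: 0.046
grip_force: 0.0
```

Call:
step_arm --plan "0 0 15 0;0 0 40 0;0 0 80 0;0 0 110 0;-10 -60 110 0;-10 -120 110 0;-10 -160 110 0;-10 -200 110 0;-10 -200 110 0"

```text
time: 23.7
tool_pos: [0.433, -0.2633, 0.3742]
tool_rot: [[-0.076, 0.997, 0.0], [0.997, 0.076, -0.0], [-0.0, 0.0, -1.0]]
force: [0.7, -0.2, -0.4]
width: 0.0456
grip_force: 0.0
```

```bash
python3 - <<'E'
from arc import *
from h import *
t=grab_frame("top");s=grab_frame("side");o=observe();print(o["tool_pos"],o["width"],o["time"])
b=blobs(t["img"],(0,140,80),(8,255,255));print(b)
for x in b[:1]:
    p=onz(t,*x[1],.285)[:2]*1e3;d=p-C;print(p,"ang",PH-np.degrees(np.arctan2(d[1],d[0])))
a=cv2.resize(t["img"][190:370,230:440],(399,342),interpolation=2);c=cv2.resize(s["img"][160:360,270:460],(399,420),interpolation=2)
q=np.zeros((420,798,3),np.uint8);q[:342,:399]=a;q[:,399:]=c;cv2.imwrite("pics/c3.png",q[:,:,::-1])
E
```

```text
[ 0.43318691 -0.26450137  0.37385735] 0.045763625560029296 23.8
[([367, 288, 12, 13, 108], [372.5, 294.0]), ([629, 223, 7, 5, 30], [632.1, 225.0])]
[444.11111221 -61.93219932] ang 26.944216954588228
```

View pics/c3.png

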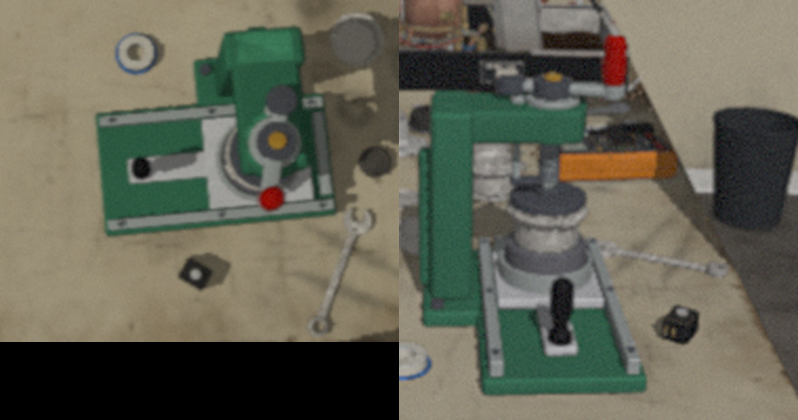

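The foot is on the ring, the tray is home, the knob sits at 387° of turn (about 90° past the touch), and the small parts have not moved.

```bash
python3 -c "
from station import *
print(job_done())"
```

```text
the job is handed in; nothing more can be done
None
```

I handed the job in: the tray is home against its stop and the press was wound down until the touch was felt, then about 90° further. The knob is released and the small parts look undisturbed in the last pictures; no verdict came back, and the pressed depth is inferred from the crank angle, not measured.

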